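# Turn the ointment tile on its drying stand

## Task

In the dispensary stockroom, use the spatula with the orange handle to turn over the white ointment tile on the drying stand, tipping it across the steel ridge so that it lies flat, blue side up, on the cork. The clean tile must not be touched by the robot itself, and the green tile, the jar and the bottle must stay where they are. Then stand the spatula back upright on its black mat and let go of it.

Things in the scene. Friction and masses are not known exactly. Their poses are not given: they have to be found in the camera images.
- white_tile: Ceramic tile to turn over, 90 (its x) x 80 (y) x 8 mm, about 130 g, white on its +z face, blue on its -z face. Origin at its centre. It starts white side up on the grey front part of the stand, its x axis within 4 degrees of the stand's; its front (-x) sticks out 29 to 40 mm over the stand's front edge, its far edge is 1 to 12 mm short of the ridge.
- stand: Fixed slab, 250 mm wide (y), top 24 mm above the counter. Origin at counter height below mid-ridge; x points to the robot's left. Upright front face at x = -65 mm, free space before it; ridge: 6 mm steel rod along y at x = 0, 5 mm proud; cork from there to x = 129 mm, then a 10 mm rim. Two tile places, at y = 65 and -65 mm. A tile levered up by its front pivots on its far edge at the ridge.
- spatula_grip (a point): Point to hold on the spatula's upright orange handle (24 mm in x, 16 mm in y, from 27 mm above to 29 mm below it); x towards the blade's tip, z up the handle. Flat steel blade, square to the handle, 55 mm wide (y), 3 mm thick: underside 65 mm below this point, from 15 mm behind to 85 mm ahead of it. At first the blade points left. 150 g; stands by itself on its blade, at first on the mat.
- mat: Thin black rubber mat fixed on the counter, the spatula's place, 160 (x) x 120 (y) x 2 mm. Origin at the centre of its underside. It lies to the left or the right of the stand, as the robot sees it.
- green_tile: Bystander: tile of the same size, green on both sides, origin at its centre, on the stand's other place.
- jar: Bystander: white ointment jar, 60 mm across, 60 mm high, origin under its centre, on the side of the stand away from the mat.
- bottle: Bystander: amber bottle, 52 mm across, 110 mm high, origin under its centre, at the far left.
Things that resemble listed ones, but are neither listed nor needed, are in the scene too. What is meant by the part that bears spatula_grip is not purple, and is the larger of those in its own colour. Of the things shaped like the mat, the black one is meant.

How it is judged (in metres and radians):
At the end, for the whole second after the job is handed in: The white tile lies blue side up, flat within 10 degrees, on the cork, its centre 20 to 105 mm beyond the ridge and within 115 mm of the stand's mid-line. The spatula stands on its blade, upright within 10 degrees, its handle within 65 mm of the mat's centre (angle between white_tile's own z axis and vertical above 2.96 rad and x of white_tile in the frame of stand between 0.02 and 0.105 m and y of white_tile in the frame of stand between -0.115 and 0.115 m and z of white_tile in the frame of stand between 0.022 and 0.04 m and angle between spatula_grip's own z axis and vertical below 0.17 rad and horizontal distance between spatula_grip and mat below 0.065 m and height (world z) of spatula_grip below 0.08 m); the robot touches nothing.
It fails at once if the gripper or the arm touches the white tile (contact force between any of the fingers, the arm and white_tile above 0.5 N).
It fails at once if the green tile is moved by more than 20 mm (distance of green_tile from where it was at the start of the episode above 0.02 m).
It fails at once if the jar is moved by more than 30 mm (distance of jar from where it was at the start of the episode above 0.03 m).
It fails at once if the bottle is moved by more than 30 mm (distance of bottle from where it was at the start of the episode above 0.03 m).
It also fails if it takes over 48 s, if anything falls off the work surface, if the arm or the gripper's body presses on something with over 40 N, if the wrist force passes 120 N, or if a joint passes its speed limit or range.

## Robot

A 6-joint arm with a two-finger parallel gripper is mounted at the origin on the work surface. World frame = base frame: x ahead of the robot, y to its left, z up, the work surface at z = 0. Lengths are in mm, angles in rad, forces in N, time in s.
With the tool pointing down it reaches from about 300 to 775 mm from the base axis. Payload 14.6 kg.
Tool frame: the origin (TCP) lies at the very end of the fingers, on their centre line; the grasp point (between the pads) lies 19 mm behind it; y points along the fingers, z is the direction in which the jaws open and shut, and the axes are right-handed (so a half turn about y gives the same grasp; the last joint's range is limited). The gripper opens to 94 mm and grips with 3 to 60 N. Pads are 16 mm wide; open, the fingers measure 119 mm over their backs; the gripper's body (75 mm by 177 mm) begins 78 mm behind the grasp point.
Start: joints at [1.217, 0.3, 1.521, -0, 1.321, -0.067], TCP at [155.584, 527.525, 169.646] pointing down, gripper open.
Joint ranges: [-3.03, 3.03], [-0.79, 2.21], [0.23, 2.52], [-1.04, 4.18], [0, 3.07], [-2.55, 2.55]. Speed limits (rad/s): [2.22, 2.22, 2.57, 3.14, 3.14, 3.14].

## Interface

Orientations are given as [roll, pitch, yaw] about the fixed x, y, z axes, in that order (R = Rz(yaw) Ry(pitch) Rx(roll)).
In Python, from cell import monitor, optics, manip gives the robot as it stands.
- The arm moves only by the shell command python3 -m creep 'ROWS' [FORCE]. ROWS is JSON, a list of rows, each an object of numbers: "tx", "ty", "tz": the shift along the tool's x, y, z scaled (see below); "turn": the turn about the tool's y scaled (see below); "fingers": the finger opening in mm, from 0 to 94. In form: [{"tx": .., "ty": .., "tz": .., "turn": .., "fingers": ..}, ...]. A call has 1 to 20 rows; each row is the pose to reach, as a shift and turn from the pose measured when the call began, along the tool's axes at that moment, turning the shorter way round; what a row does not reach only later rows make up. The controller multiplies each number of a shift by 200 mm and each number of a turn by pi rad. A row lasts 1/10 s, in which the tool goes at most 50 mm and 8.59 degrees, less where a joint would pass 70% of its speed; a pose out of reach is approached as far as the arm can. A call with a number of a shift or a turn outside -1 to 1 is refused whole. A call with a gripper value outside its range is refused whole. The fingers move at their own pace and stop on an object; FORCE is the grip in N (left out, the last holds). Time passes only in rows, so rows that repeat a pose let the fingers close. It gives the time, the measured TCP pose, the force and the opening at its end, in the units of the state.
- monitor.read_state(): the state, without advancing time (a new reading comes with each control period).
- optics.camera(name): name is "scene" or "top" or "wrist"; returns a dict with "frame" (400x640x3 uint8, red, green, blue), "range_z" (400x640 float32, mm along the optical axis (not along the pixel's ray), 0 where there is no reading), "fx", "fy", "cx", "cy" (pixels), "R" (3x3) and "t" (3): a world point X has camera coordinates R X + t; the wrist camera has in their place "mount" (4x4, takes a point from camera to tool coordinates, whose origin is the TCP and whose axes are the tool frame's). Camera axes: x right, y down, z forward; pixel columns grow to the right and rows downward; lengths in mm; the calibration is good to about 2 mm. The wrist camera is an equidistant fisheye: a pixel r from the principal point sees the ray r / f radians off the axis. A picture is of the moment at which its call begins: read the wrist's pose just before it.
- manip.sign_off(): hands the job in, once; it reports no verdict.
The state is a dict: "clock": time; "joints": joint angles; "qd": joint speeds; "effort": joint torques, N m; "eef_pos": TCP position; "eef_rot": TCP orientation; "wrist_force": force on the tool from outside, world axes, zero at the start; "moment": the same for the moment, N m; "finger_gap": finger opening in mm.
Only numpy, scipy, OpenCV 4.12 (cv2) and the standard library are available. Lean on these libraries where they do the work, as an engineer would, in place of code of your own. Each camera call takes 0.05 s, during which the arm holds its last target.

## Working session

There is one attempt and no reset: what is moved stays moved. The work goes in short steps, Python scripts to look and compute and a shell command to move; the robot and the scene stay as the last step left them, time stands still between calls to the robot, and variables do not carry over. Pictures are saved under pics/ and viewed, and the job is handed in when it is done.

```bash
ls; mkdir -p pics; python3 - <<'E'
from cell import monitor, optics, manip
import cv2
print(monitor.read_state())
for n in ["scene","top","wrist"]:
    c=optics.camera(n)
    cv2.imwrite(f"pics/{n}0.png",c["frame"][:,:,::-1])
    print(n,{k:v for k,v in c.items() if k not in("frame","range_z")})
E
```

```text
pics
{'clock': 0.0, 'joints': array([ 1.21737324e+00,  3.00495897e-01,  1.52162797e+00,  4.46042554e-06,
        1.32070243e+00, -6.66248523e-02]), 'qd': array([-0.00024335, -0.00270074,  0.00022152, -0.00022349, -0.00032808,
       -0.00048246]), 'effort': array([ 2.38559813e-03, -5.31802011e+01, -3.52738130e+01,  7.09894393e-02,
        2.42693274e-02, -1.66851632e-04]), 'eef_pos': array([155.48637948, 527.2223137 , 169.05292537]), 'eef_rot': array([-1.57202695e+00,  8.64412039e-05, -2.86799396e-01]), 'wrist_force': array([ 0.96012034,  0.0643067 , -0.40615553]), 'moment': array([ 0.0081009 , -0.01047758,  0.00433789]), 'finger_gap': 93.95585647772982}
scene {'fx': 499.0797834481207, 'fy': 499.0797834481207, 'cx': 321.90183530972433, 'cy': 204.62452524852225, 'R': array([[ 0.15688854,  0.98761243, -0.00277152],
       [ 0.66061896, -0.10702875, -0.74305278],
       [-0.73414479,  0.11474555, -0.66922708]]), 't': array([  31.0064868 , -353.91221894, 1899.59823806])}
top {'fx': 425.8503330077162, 'fy': 425.8503330077162, 'cx': 320.4163955411956, 'cy': 194.22616236710968, 'R': array([[ 0.01360647, -0.99990683, -0.00109044],
       [-0.98806774, -0.01327802, -0.15344655],
       [ 0.15341777,  0.00316529, -0.98815635]]), 't': array([-111.59103143,  586.37743703, 1310.35243036])}
wrist {'fx': 309.70691628693146, 'fy': 309.70691628693146, 'cx': 320.68905240952625, 'cy': 197.46899478387533, 'mount': array([[-9.98235932e-05,  9.73839324e-01,  2.27237675e-01,
        -6.43694716e+01],
       [ 1.47586522e-03, -2.27237286e-01,  9.73838302e-01,
        -2.15390487e+02],
       [ 9.99998906e-01,  4.32584220e-04, -1.41457194e-03,
         1.15116651e+00],
       [ 0.00000000e+00,  0.00000000e+00,  0.00000000e+00,
         1.00000000e+00]])}
```

View pics/scene0.png

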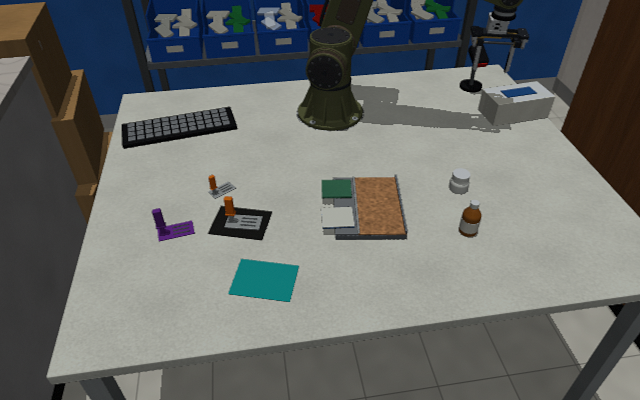

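View pics/top0.png

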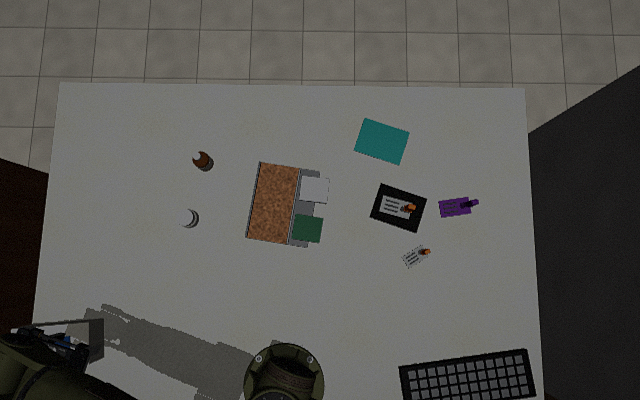

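View pics/wrist0.png

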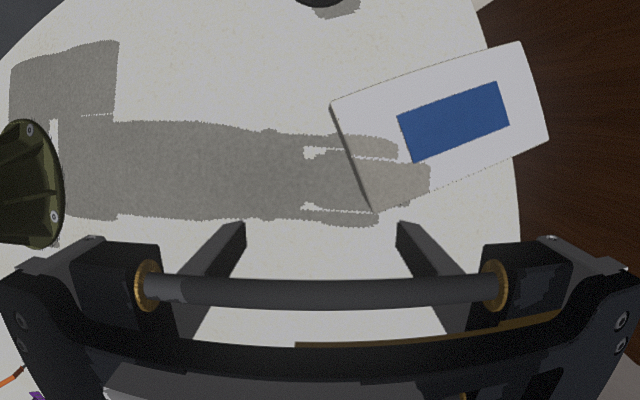

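The top view shows the stand at about (285,205), with the white tile at (314,190) and the green tile at (307,228). The spatula is on the black mat at (398,208), and a smaller orange look-alike sits at (416,256). The purple one and the teal mat are decoys. Next I'll take closer crops.

```bash
cat > h.py <<'E'
import numpy as np, cv2
from cell import monitor, optics, manip
def w2p(c,X):
    p=np.asarray(X,float)@c["R"].T+c["t"]
    return np.stack([c["fx"]*p[...,0]/p[...,2]+c["cx"],c["fy"]*p[...,1]/p[...,2]+c["cy"]],-1)
def p2w(c,uv,z):
    uv=np.atleast_2d(np.asarray(uv,float))
    d=np.stack([(uv[:,0]-c["cx"])/c["fx"],(uv[:,1]-c["cy"])/c["fy"],np.ones(len(uv))],-1)@c["R"]
    o=-c["R"].T@c["t"]
    s=(z-o[2])/d[:,2]
    return o+s[:,None]*d
def cloud(c):
    r=c["range_z"]; v,u=np.mgrid[0:400,0:640]
    d=np.stack([(u-c["cx"])/c["fx"],(v-c["cy"])/c["fy"],np.ones_like(u,float)],-1)*r[...,None]
    return (d-c["t"])@c["R"]
def crop(c,x0,y0,x1,y1,s,name):
    im=c["frame"][y0:y1,x0:x1,::-1]
    im=cv2.resize(im,None,fx=s,fy=s,interpolation=cv2.INTER_CUBIC)
    for x in range((x0+9)//10*10,x1,10):
        cv2.putText(im,str(x),(int((x-x0+.5)*s),8),0,.3,(0,0,255)); cv2.line(im,(int((x-x0+.5)*s),10),(int((x-x0+.5)*s),16),(0,0,255))
    for y in range((y0+9)//10*10,y1,10):
        cv2.putText(im,str(y),(0,int((y-y0+.5)*s)),0,.3,(0,0,255)); cv2.line(im,(20,int((y-y0+.5)*s)),(26,int((y-y0+.5)*s)),(0,0,255))
    cv2.imwrite("pics/"+name+".png",im)
E
python3 - <<'E'
from h import *
c=optics.camera("top")
crop(c,235,150,345,260,5.4,"stand_top")
crop(c,360,170,440,230,9,"mat_top")
np.save("top.npy",c,allow_pickle=True)
P=cloud(c); 
for n,(u,v) in dict(white=(314,190),green=(307,228),cork=(270,205),mat=(380,192),handle=(411,207),blade=(392,205)).items(): print(n,P[v,u].round(1))
c=optics.camera("scene")
crop(c,310,165,420,250,7,"stand_sc")
crop(c,200,185,280,245,9,"mat_sc")
np.save("scene.npy",c,allow_pickle=True)
E
```

```text
white [603.4 -82.8  31.6]
green [480.8 -62.5  32.4]
cork [553.8  58.3  23.8]
mat [ 603.8 -298.6    6.9]
handle [ 544.8 -381.3   91.7]
blade [ 561.9 -338.1    2.6]
```

View pics/stand_top.png

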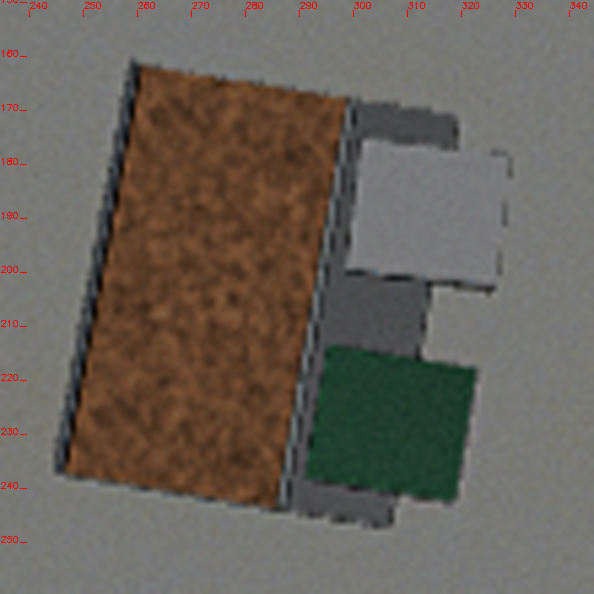

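View pics/mat_top.png

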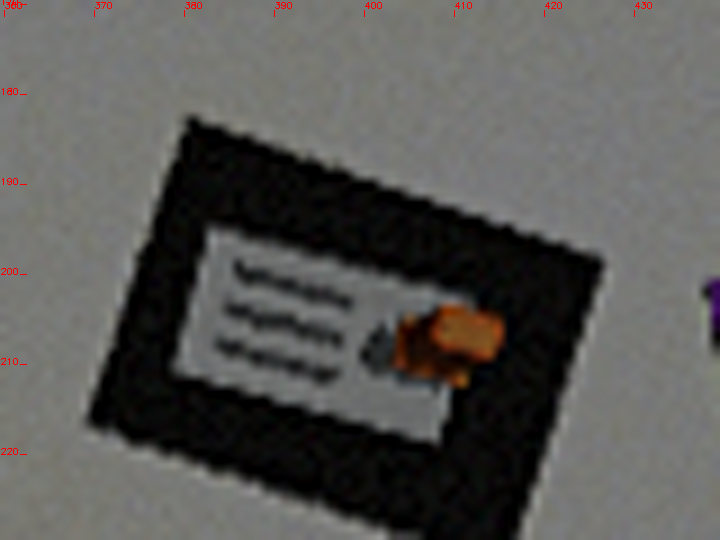

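View pics/stand_sc.png

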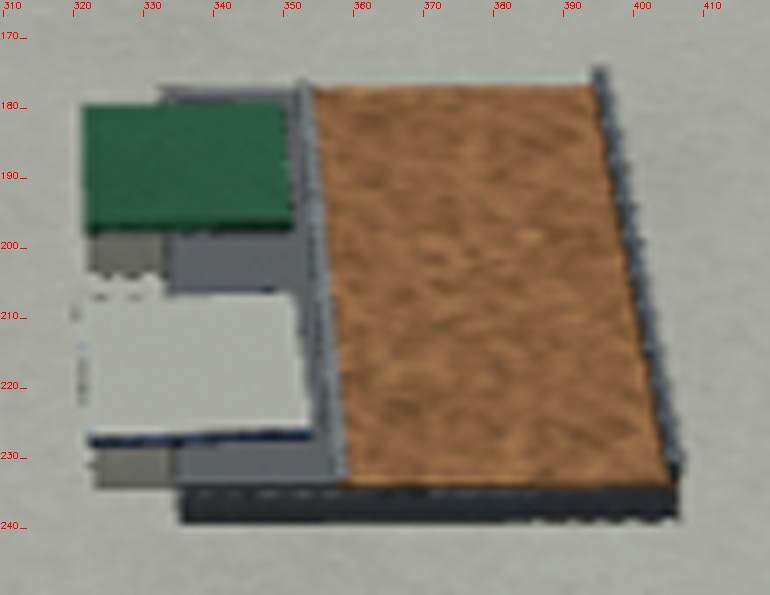

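View pics/mat_sc.png

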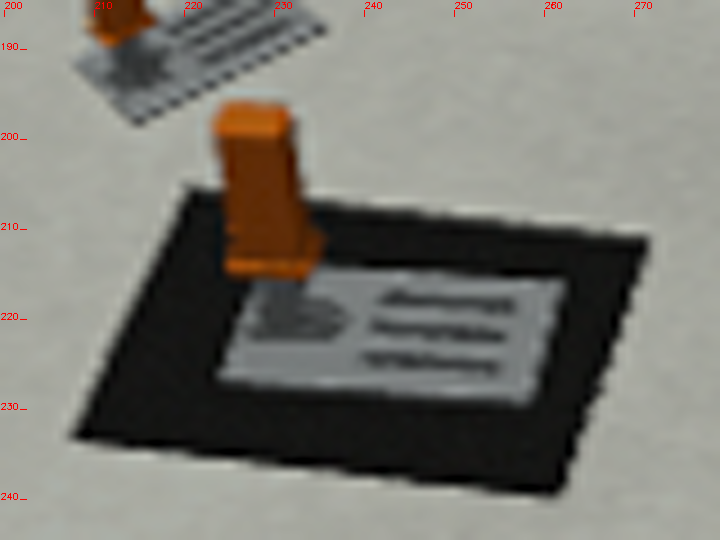

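```bash
python3 - <<'E'
from h import *
t=np.load("top.npy",allow_pickle=True).item(); s=np.load("scene.npy",allow_pickle=True).item()
def T(pts,z,x0=235,y0=150,k=5.4,c=t): 
    p=np.array(pts,float)/k+[x0,y0]-.5
    return p2w(c,p,z)[:,:2]
def rep(n,P):
    d=np.roll(P,-1,0)-P
    print(n,P.round(1).tolist(),"c",P.mean(0).round(1),"len",np.hypot(*d.T).round(1),"ang",np.degrees(np.arctan2(d[:,1],d[:,0])).round(1))
rep("white top",T([(362,139),(511,152),(496,288),(346,272)],32))
rep("green top",T([(325,345),(477,368),(457,502),(305,480)],32))
rep("ridge top",T([(351,99),(288,511)],29)); rep("front top",T([(458,118),(392,527)],24)); rep("rim out",T([(134,62),(60,472)],24))
S=lambda p,z:T(p,z,310,165,7,s)
rep("white sc",S([(297,292),(82,298),(90,440),(311,431)],32))
rep("green sc",S([(84,104),(285,105),(293,224),(86,226)],32))
rep("ridge sc",S([(303,84),(343,484)],27)); rep("stand near cork",S([(313,87),(592,86),(667,485),(347,485)],24))
rep("mat top",T([(190,117),(604,260),(518,545),(90,425)],2,360,170,9,t))
M=lambda p,z:T(p,z,200,185,9,s)
rep("mat sc",M([(188,187),(650,238),(560,497),(73,437)],2))
rep("blade top",T([(208,225),(478,296),(438,445),(174,375)],5,360,170,9,t))
rep("blade sc",M([(255,262),(567,280),(533,405),(220,380)],5))
rep("hand top",T([(446,305),(503,317),(494,360),(437,347)],94,360,170,9,t))
rep("hand sc",M([(223,103),(288,104),(291,132),(217,135)],94))
E
```

```text
white top [[651.2, -41.7], [644.5, -131.0], [562.2, -123.0], [570.6, -33.8]] c [607.2 -82.4] len [89.6 82.7 89.6 81. ] ang [-94.3 174.4  84.6  -5.6]
green top [[526.9, -22.3], [514.4, -112.3], [435.6, -101.6], [447.2, -12.4]] c [481.1 -62.2] len [90.9 79.5 90.  80.2] ang [-97.9 172.3  82.6  -7.1]
ridge top [[676.3, -34.4], [429.2, -2.7]] c [552.7 -18.5] len [249.2 249.2] ang [172.7  -7.3]
front top [[666.5, -99.0], [420.8, -63.6]] c [543.7 -81.3] len [248.2 248.2] ang [171.8  -8.2]
rim out [[698.6, 97.9], [450.4, 132.7]] c [574.5 115.3] len [250.6 250.6] ang [172.  -8.]
white sc [[573.2, -33.8], [562.6, -122.7], [646.0, -132.6], [655.0, -44.9]] c [609.2 -83.5] len [89.5 84.  88.2 82.5] ang [-96.8  -6.8  84.1 172.3]
green sc [[436.7, -101.9], [451.7, -14.3], [530.8, -26.9], [518.0, -113.9]] c [484.3 -64.3] len [88.9 80.1 88.  82.1] ang [ 80.3  -9.  -98.4 171.6]
ridge sc [[432.4, -2.0], [681.3, -37.3]] c [556.8 -19.7] len [251.4 251.4] ang [ -8.1 171.9]
stand near cork [[431.5, 2.8], [450.9, 126.5], [699.3, 89.7], [679.2, -35.1]] c [565.2  46. ] len [125.1 251.2 126.4 250.5] ang [ 81.1
[... 264 characters left out ...]
 -359.4] len [158.6 120.  158.2 118.9] ang [  71.7  -18.2 -108.7  162. ]
blade top [[595.9, -307.4], [571.1, -405.2], [516.6, -389.7], [540.8, -294.6]] c [ 556.1 -349.2] len [100.9  56.6  98.1  56.6] ang [-104.2  164.1   75.8  -13.1]
blade sc [[517.6, -394.3], [542.5, -294.0], [598.6, -308.7], [571.4, -406.4]] c [ 557.5 -350.9] len [103.4  58.  101.4  55.1] ang [  76.   -14.6 -105.6  167.4]
hand top [[555.6, -375.1], [551.7, -394.3], [537.0, -391.0], [541.2, -371.8]] c [ 546.3 -383. ] len [19.6 15.1 19.7 14.8] ang [-101.3  167.2   77.7  -13. ]
hand sc [[541.0, -393.2], [544.7, -373.3], [558.2, -372.7], [555.9, -395.3]] c [ 550.  -383.6] len [20.3 13.4 22.7 15. ] ang [ 79.5   2.6 -95.7 172.3]
```

Measurements from both cameras agree within a few mm:

| Item | Position (mm) | Yaw |
|---|---|---|
| Stand origin | about (555, -19) | 82.1° |
| White tile | (608, -83), z top 32 | 84° |
| Spatula grip | (548, -384), z 67 | 75.5° |
| Mat | (556, -359) | – |

The white tile sits at stand (-56, -62), which fits the overhang and gap given. My next move is to approach the spatula.

```bash
R='[{"tx":0.2,"tz":-0.24},{"tx":0.4,"tz":-0.48},{"tx":0.6,"tz":-0.72},{"tx":0.79,"tz":-0.95},{"tx":0.79,"tz":-0.95},{"tx":0.79,"tz":-0.95}]'
python3 -m creep '[{"tx":0.2,"tz":-0.24},{"tx":0.4,"tz":-0.48},{"tx":0.6,"tz":-0.72},{"tx":0.79,"tz":-0.95},{"tx":0.79,"tz":-0.95}]'
python3 -m creep '[{"tx":0.2,"tz":-0.24},{"tx":0.4,"tz":-0.48},{"tx":0.6,"tz":-0.72},{"tx":0.79,"tz":-0.95},{"tx":0.79,"tz":-0.95}]'
```

```text
$[0]: bad value
$[0]: bad value
```

```bash

python3 -m creep '[{"tx":0.2,"ty":0,"tz":-0.24,"turn":0,"fingers":94},{"tx":0.4,"ty":0,"tz":-0.48,"turn":0,"fingers":94},{"tx":0.6,"ty":0,"tz":-0.72,"turn":0,"fingers":94},{"tx":0.79,"ty":0,"tz":-0.95,"turn":0,"fingers":94},{"tx":0.79,"ty":0,"tz":-0.95,"turn":0,"fingers":94}]'
```

```text
clock: 0.75
eef_pos: [253.6, 298.6, 169.5]
eef_rot: [-1.571, -0.0, -0.286]
wrist_force: [0.9, 0.0, -0.3]
finger_gap: 93.9
```

```bash

python3 -m creep '[{"tx":0.2,"ty":0,"tz":-0.24,"turn":0,"fingers":94},{"tx":0.4,"ty":0,"tz":-0.48,"turn":0,"fingers":94},{"tx":0.6,"ty":0,"tz":-0.72,"turn":0,"fingers":94},{"tx":0.79,"ty":0,"tz":-0.95,"turn":0,"fingers":94},{"tx":0.79,"ty":0,"tz":-0.95,"turn":0,"fingers":94}]'
python3 -m creep '[{"tx":0.2,"ty":0,"tz":-0.24,"turn":0,"fingers":94},{"tx":0.4,"ty":0,"tz":-0.48,"turn":0,"fingers":94},{"tx":0.6,"ty":0,"tz":-0.72,"turn":0,"fingers":94},{"tx":0.79,"ty":0,"tz":-0.95,"turn":0,"fingers":94},{"tx":0.79,"ty":0,"tz":-0.95,"turn":0,"fingers":94}]'
```

```text
clock: 1.25
eef_pos: [351.8, 69.6, 169.9]
eef_rot: [-1.571, -0.001, -0.286]
wrist_force: [2.0, 0.8, -0.5]
finger_gap: 93.8
clock: 1.75
eef_pos: [450.0, -159.6, 170.1]
eef_rot: [-1.571, -0.001, -0.287]
wrist_force: [-0.1, 1.6, -0.4]
finger_gap: 93.9
```

```bash

python3 -m creep '[{"tx":0.2,"ty":0,"tz":-0.24,"turn":0,"fingers":94},{"tx":0.4,"ty":0,"tz":-0.48,"turn":0,"fingers":94},{"tx":0.6,"ty":0.05,"tz":-0.72,"turn":-0.01,"fingers":94},{"tx":0.79,"ty":0.1,"tz":-0.935,"turn":-0.011,"fingers":94},{"tx":0.79,"ty":0.1,"tz":-0.935,"turn":-0.011,"fingers":94},{"tx":0.79,"ty":0.1,"tz":-0.935,"turn":-0.011,"fingers":94}]'
python3 - <<'E'
from h import *
print(monitor.read_state()['eef_pos'],monitor.read_state()['eef_rot'])
c=optics.camera("wrist"); np.save("wr.npy",c,allow_pickle=True)
cv2.imwrite("pics/wr1.png",c["frame"][:,:,::-1])
E
```

```text
clock: 2.35
eef_pos: [548.3, -387.3, 145.6]
eef_rot: [-1.569, 0.003, -0.256]
wrist_force: [-0.5, 0.5, -0.4]
finger_gap: 93.8
[ 548.33117344 -387.3108951   145.61065652] [-1.56893808  0.00336957 -0.25560733]
```

View pics/wr1.png

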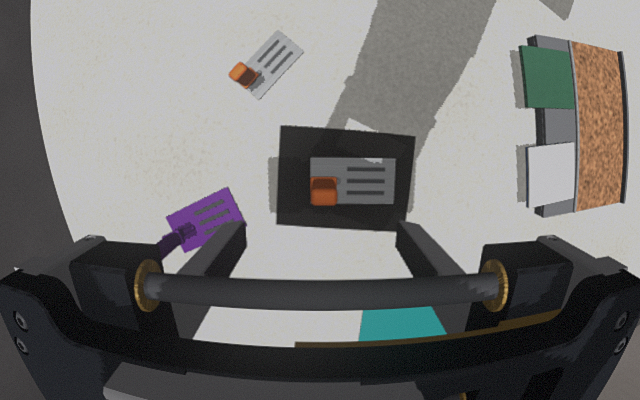

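The wrist view shows the orange handle at about (323,191) and the blade's corners at (310,157), (395,157), (395,204) and (312,204). The blade is nearly parallel to the tool's z axis. A crop will give the position in the tool frame.

```bash
python3 - <<'E'
from h import *
c=np.load("wr.npy",allow_pickle=True).item()
crop(c,270,140,420,240,5,"wr1c")
E
cat >> h.py <<'E'
def fish(c,uv,ty):
    """tool coords of pixel rays at tool y = ty"""
    uv=np.atleast_2d(np.asarray(uv,float)); d=uv-[c["cx"],c["cy"]]; r=np.hypot(*d.T); th=r/c["fx"]
    v=np.column_stack([np.sin(th)[:,None]*d/np.maximum(r,1e-9)[:,None],np.cos(th)])
    M=c["mount"]; v=v@M[:3,:3].T; s=(ty-M[1,3])/v[:,1]
    return M[:3,3]+s[:,None]*v
E
```

```text
(no output)
```

View pics/wr1c.png

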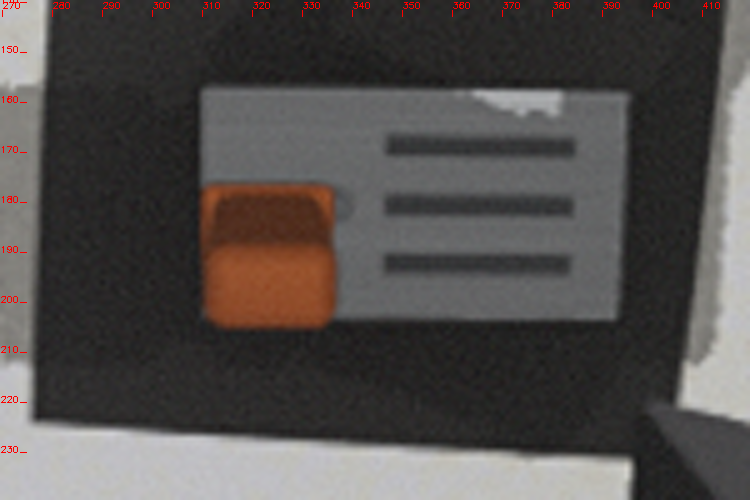

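```bash
python3 - <<'E'
from h import *
c=np.load("wr.npy",allow_pickle=True).item()
f=lambda pts:np.array(pts,float)/5+[270,140]-.5
print("handle top",fish(c,f([(206,246),(334,246),(334,327),(206,327)]),145.6-94).round(1).tolist())
print("blade",fish(c,f([(201,88),(628,92),(619,320),(201,320)]),145.6-5).round(1).tolist())
E
```

```text
handle top [[-10.0, 51.6, -8.1], [-10.0, 51.6, 14.5], [4.7, 51.6, 14.6], [4.8, 51.6, -8.2]]
blade [[-29.0, 140.6, -12.1], [-29.0, 140.6, 88.0], [26.2, 140.6, 88.3], [26.1, 140.6, -12.4]]
```

In the tool frame the blade measures 100 x 55 mm with no yaw error. The handle is at x -2, z +3.2, so I'll correct for that, descend and grip.

```bash

python3 -m creep '[{"tx":-0.01,"ty":0.12,"tz":0.016,"turn":0,"fingers":94},{"tx":-0.01,"ty":0.24,"tz":0.016,"turn":0,"fingers":94},{"tx":-0.01,"ty":0.36,"tz":0.016,"turn":0,"fingers":94},{"tx":-0.01,"ty":0.45,"tz":0.016,"turn":0,"fingers":94},{"tx":-0.01,"ty":0.485,"tz":0.016,"turn":0,"fingers":94},{"tx":-0.01,"ty":0.485,"tz":0.016,"turn":0,"fingers":94},{"tx":-0.01,"ty":0.485,"tz":0.016,"turn":0,"fingers":94},{"tx":-0.01,"ty":0.485,"tz":0.016,"turn":0,"fingers":94}]'
python3 -m creep '[{"tx":0,"ty":0,"tz":0,"turn":0,"fingers":0},{"tx":0,"ty":0,"tz":0,"turn":0,"fingers":0},{"tx":0,"ty":0,"tz":0,"turn":0,"fingers":0},{"tx":0,"ty":0,"tz":0,"turn":0,"fingers":0},{"tx":0,"ty":0,"tz":0,"turn":0,"fingers":0},{"tx":0,"ty":0,"tz":0,"turn":0,"fingers":0},{"tx":0,"ty":0,"tz":0,"turn":0,"fingers":0},{"tx":0,"ty":0,"tz":0,"turn":0,"fingers":0}]' 40
```

```text
clock: 3.2
eef_pos: [547.4, -381.5, 51.7]
eef_rot: [-1.57, 0.0, -0.254]
wrist_force: [0.0, -0.5, 0.0]
finger_gap: 94.1
clock: 4.0
eef_pos: [547.3, -381.6, 51.6]
eef_rot: [-1.57, 0.0, -0.254]
wrist_force: [-0.1, -0.2, 0.1]
finger_gap: 33.5
```

```bash

python3 -m creep '[{"tx":0,"ty":0,"tz":0,"turn":0,"fingers":0},{"tx":0,"ty":0,"tz":0,"turn":0,"fingers":0},{"tx":0,"ty":0,"tz":0,"turn":0,"fingers":0},{"tx":0,"ty":0,"tz":0,"turn":0,"fingers":0},{"tx":0,"ty":0,"tz":0,"turn":0,"fingers":0}]' 40
python3 - <<'E'
from h import *
print(monitor.read_state()['eef_pos'],monitor.read_state()['eef_rot'])
c=optics.camera("wrist"); np.save("wr.npy",c,allow_pickle=True)
crop(c,240,100,440,240,3.9,"wr2c")
E
```

```text
clock: 4.5
eef_pos: [547.4, -381.6, 51.6]
eef_rot: [-1.57, 0.0, -0.254]
wrist_force: [0.0, -0.4, -0.2]
finger_gap: 23.5
[ 547.35194058 -381.55832111   51.6180823 ] [-1.56989255e+00  3.62478693e-04 -2.54418816e-01]
```

View pics/wr2c.png

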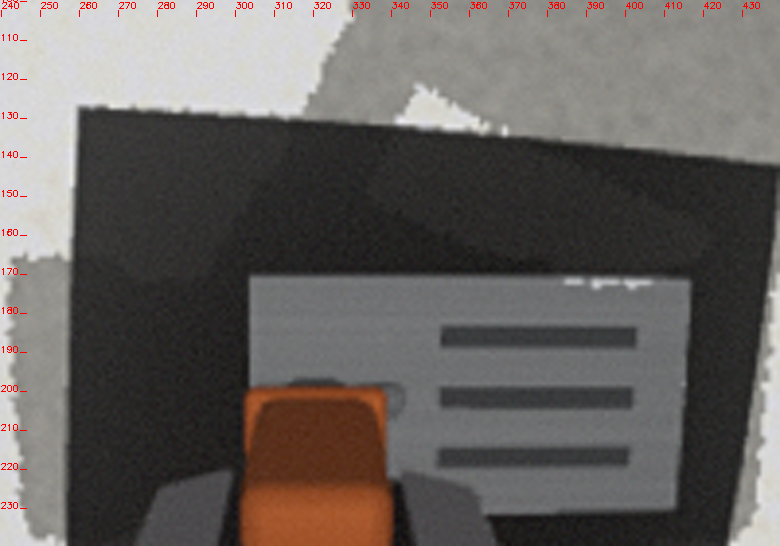

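The fingers have closed on the handle at 23.5 mm. Next is the blade's pose in the tool frame.

```bash
python3 - <<'E'
from h import *
c=np.load("wr.npy",allow_pickle=True).item()
f=lambda pts:np.array(pts,float)/3.9+[240,100]-.5
print("blade",fish(c,f([(249,275),(691,279),(676,511)]),51.6-5).round(1).tolist())
st=np.array([554.8,-19.1]); a=np.radians(82.1); X=np.array([np.cos(a),np.sin(a)]);Y=np.array([-X[1],X[0]])
W=np.array([608,-83]); print("white in stand",(W-st)@X,(W-st)@Y)
E
```

```text
blade [[-27.3, 46.6, -14.1], [-27.2, 46.6, 85.3], [28.0, 46.6, 85.7]]
white in stand -55.981504851751716 -61.477809936051756
```

```bash

python3 -m creep '[{"tx":0,"ty":-0.05,"tz":0,"turn":0,"fingers":0},{"tx":0,"ty":-0.15,"tz":0,"turn":0,"fingers":0},{"tx":0,"ty":-0.25,"tz":0.1,"turn":0,"fingers":0},{"tx":0,"ty":-0.3,"tz":0.25,"turn":-0.01,"fingers":0},{"tx":0,"ty":-0.3,"tz":0.4,"turn":-0.02,"fingers":0},{"tx":0,"ty":-0.3,"tz":0.55,"turn":-0.03,"fingers":0},{"tx":0,"ty":-0.3,"tz":0.7,"turn":-0.037,"fingers":0},{"tx":0,"ty":-0.3,"tz":0.75,"turn":-0.037,"fingers":0},{"tx":0,"ty":-0.3,"tz":0.75,"turn":-0.037,"fingers":0},{"tx":0,"ty":-0.3,"tz":0.75,"turn":-0.037,"fingers":0},{"tx":0,"ty":-0.3,"tz":0.75,"turn":-0.037,"fingers":0}]' 40
python3 - <<'E'
from h import *
s=monitor.read_state(); print(s['eef_pos'],s['eef_rot'])
c=optics.camera("wrist"); c["s"]=s; np.save("wr.npy",c,allow_pickle=True)
cv2.imwrite("pics/wr3.png",c["frame"][:,:,::-1])
crop(c,360,120,520,240,4.9,"wr3c")
E
```

```text
clock: 5.65
eef_pos: [584.8, -237.7, 111.8]
eef_rot: [-1.57, 0.0, -0.14]
wrist_force: [-0.5, -1.4, -1.1]
finger_gap: 23.7
[ 584.78977987 -237.68287476  111.78947138] [-1.57006948e+00  2.70615903e-04 -1.39682428e-01]
```

View pics/wr3.png

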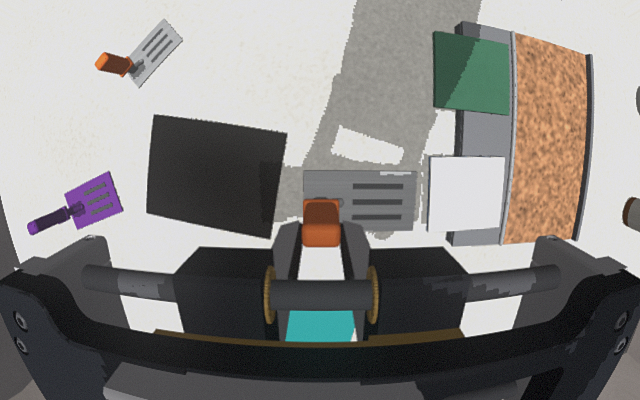

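View pics/wr3c.png

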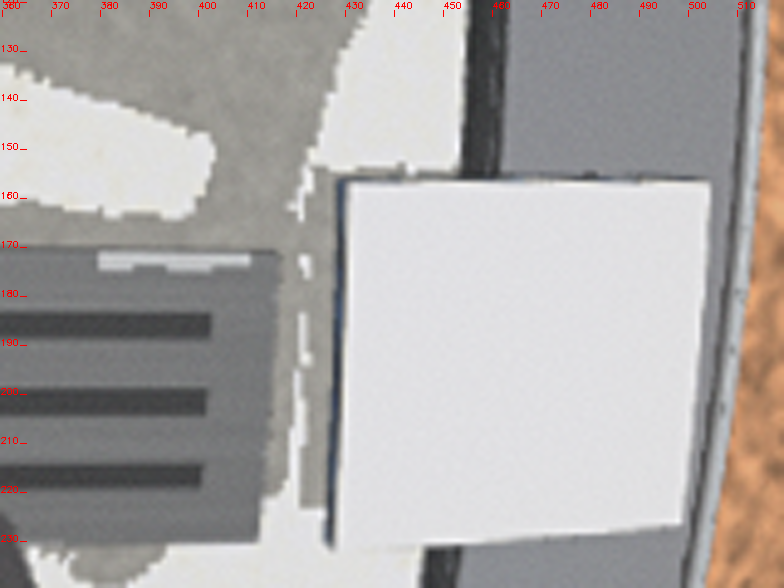

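```bash
python3 - <<'E'
from h import *
c=np.load("wr.npy",allow_pickle=True).item()
f=lambda pts:np.array(pts,float)/4.9+[360,120]-.5
Z=111.8
def r(n,pts,z):
    p=fish(c,f(pts),Z-z); d=np.roll(p,-1,0)-p
    print(n,p[:,[0,2]].round(1).tolist(),p.mean(0).round(1),np.hypot(d[:,0],d[:,2]).round(1),np.degrees(np.arctan2(d[:,2],d[:,0])).round(1))
r("tile",[(346,182),(711,181),(682,524),(336,547)],32)
r("front",[(509,10),(497,170),(463,547)],24)
r("front foot",[(468,10),(425,547)],0)
r("ridge",[(752,60),(745,170),(705,530)],28)
r("blade",[(280,250),(258,542)],Z-46.6)
E
```

```text
tile [[-37.2, 109.5], [-41.0, 199.4], [38.2, 202.3], [40.9, 113.5]] [  0.2  79.8 156.2] [90.  79.3 88.9 78.2] [  92.5    2.1  -88.3 -177.1]
front [[-74.8, 149.1], [-40.3, 147.8], [44.6, 148.0]] [-23.5  87.8 148.3] [ 34.5  84.9 119.4] [-2.200e+00  1.000e-01  1.795e+02]
front foot [[-74.9, 150.2], [52.9, 149.2]] [-11.  111.8 149.7] [127.8 127.8] [ -0.4 179.6]
ridge [[-68.7, 211.9], [-43.7, 211.7], [41.4, 212.2]] [-23.7  83.8 211.9] [ 25.   85.1 110.1] [  -0.4    0.4 -179.8]
blade [[-27.6, 85.1], [27.7, 84.9]] [ 0.1 46.6 85. ] [55.3 55.3] [ -0.3 179.7]
```

The tool is now square to the stand. Along the tool's z axis:

| Feature | Position (mm) |
|---|---|
| Blade tip | 85 |
| Tile front edge | 111.5 |
| Stand front face | 148.5 |
| Tile far edge | 201 |
| Ridge centre | 212 |

Tile and blade centres are aligned in x. I'll go down and slide the blade under the overhang.

```bash

python3 -m creep '[{"tx":0,"ty":0.1,"tz":0,"turn":0,"fingers":0},{"tx":0,"ty":0.2,"tz":0,"turn":0,"fingers":0},{"tx":0,"ty":0.256,"tz":0,"turn":0,"fingers":0},{"tx":0,"ty":0.256,"tz":0,"turn":0,"fingers":0},{"tx":0,"ty":0.256,"tz":0,"turn":0,"fingers":0},{"tx":0,"ty":0.256,"tz":0,"turn":0,"fingers":0}]' 40
python3 -m creep '[{"tx":0,"ty":0,"tz":0.05,"turn":0,"fingers":0},{"tx":0,"ty":0,"tz":0.1,"turn":0,"fingers":0},{"tx":0,"ty":0,"tz":0.15,"turn":0,"fingers":0},{"tx":0,"ty":0,"tz":0.2,"turn":0,"fingers":0},{"tx":0,"ty":0,"tz":0.25,"turn":0,"fingers":0},{"tx":0,"ty":0,"tz":0.28,"turn":0,"fingers":0},{"tx":0,"ty":0,"tz":0.29,"turn":0,"fingers":0},{"tx":0,"ty":0,"tz":0.29,"turn":0,"fingers":0},{"tx":0,"ty":0,"tz":0.29,"turn":0,"fingers":0}]' 40
python3 - <<'E'
from h import *
s=monitor.read_state(); print(s['eef_pos'],s['eef_rot'],s["wrist_force"])
d=s['eef_pos'][:2]-[584.79,-237.68]; print("advance",d@[np.sin(.1397),np.cos(.1397)], d@[np.cos(.1397),-np.sin(.1397)])
c=optics.camera("wrist"); c["s"]=s; np.save("wr.npy",c,allow_pickle=True)
crop(c,280,100,520,260,3.3,"wr4c")
E
```

```text
clock: 6.3
eef_pos: [585.2, -237.9, 61.7]
eef_rot: [-1.57, -0.001, -0.14]
wrist_force: [-0.5, -0.0, -1.0]
finger_gap: 23.0
clock: 7.2
eef_pos: [593.3, -180.8, 61.7]
eef_rot: [-1.571, -0.001, -0.14]
wrist_force: [-0.7, 0.5, -2.0]
finger_gap: 23.5
[ 593.27634482 -180.76745535   61.65998579] [-1.57054617e+00 -1.15592499e-03 -1.40052523e-01] [-0.69661784  0.45759307 -1.96817589]
advance 57.53978203119676 0.47882259854954556
```

View pics/wr4c.png

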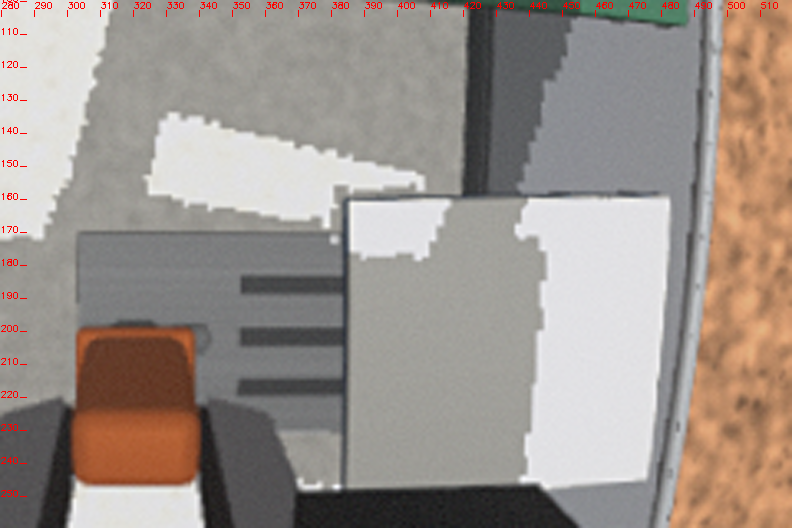

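The blade is under the overhang and the tile hasn't moved. I'll start the arc, going up to about 45°.

```bash

python3 -m creep '[{"tx":0,"ty":-0.03,"tz":0,"turn":0,"fingers":0},{"tx":0,"ty":-0.05,"tz":0,"turn":0,"fingers":0},{"tx":0,"ty":-0.074,"tz":0.001,"turn":0,"fingers":0},{"tx":0,"ty":-0.103,"tz":0.005,"turn":0,"fingers":0},{"tx":0,"ty":-0.131,"tz":0.011,"turn":0,"fingers":0},{"tx":0,"ty":-0.159,"tz":0.02,"turn":0,"fingers":0},{"tx":0,"ty":-0.186,"tz":0.031,"turn":0,"fingers":0},{"tx":0,"ty":-0.211,"tz":0.045,"turn":0,"fingers":0},{"tx":0,"ty":-0.236,"tz":0.06,"turn":0,"fingers":0},{"tx":0,"ty":-0.259,"tz":0.078,"turn":0,"fingers":0},{"tx":0,"ty":-0.28,"tz":0.097,"turn":0,"fingers":0},{"tx":0,"ty":-0.28,"tz":0.097,"turn":0,"fingers":0}]' 40
python3 - <<'E'
from h import *
s=monitor.read_state(); print(s['eef_pos'],s['eef_rot'],s["wrist_force"])
c=optics.camera("wrist"); c["s"]=s; np.save("wr.npy",c,allow_pickle=True)
crop(c,280,80,540,260,3,"wr5c")
c=optics.camera("scene"); crop(c,260,160,420,260,4.9,"sc5c")
E
```

```text
clock: 8.45
eef_pos: [596.3, -161.2, 118.4]
eef_rot: [-1.571, -0.002, -0.14]
wrist_force: [0.3, -1.4, -2.3]
finger_gap: 23.2
[ 596.26681072 -161.19845307  118.40576389] [-1.57066973 -0.00216755 -0.13969212] [ 0.28377709 -1.41382295 -2.30778679]
```

View pics/wr5c.png

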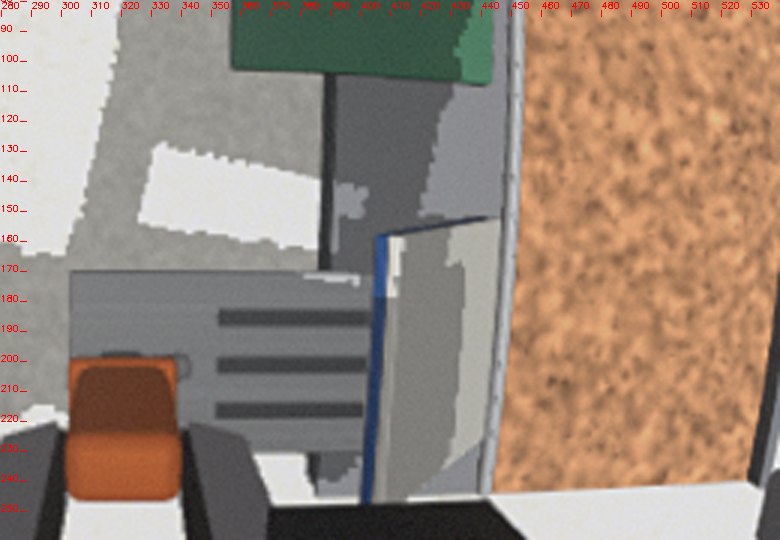

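View pics/sc5c.png

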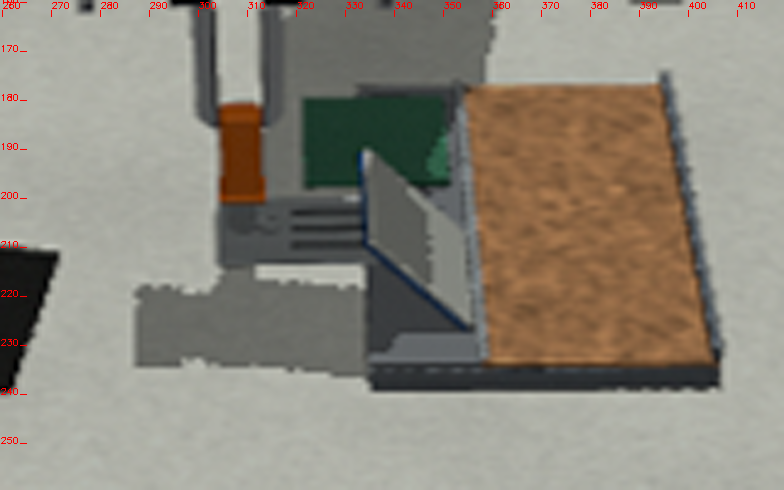

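The tile is at about 45° with its far edge against the ridge. I'll continue to about 75°.

```bash

python3 -m creep '[{"tx":0,"ty":-0.016,"tz":0.021,"turn":0,"fingers":0},{"tx":0,"ty":-0.033,"tz":0.044,"turn":0,"fingers":0},{"tx":0,"ty":-0.049,"tz":0.068,"turn":0,"fingers":0},{"tx":0,"ty":-0.062,"tz":0.094,"turn":0,"fingers":0},{"tx":0,"ty":-0.074,"tz":0.121,"turn":0,"fingers":0},{"tx":0,"ty":-0.082,"tz":0.148,"turn":0,"fingers":0},{"tx":0,"ty":-0.082,"tz":0.148,"turn":0,"fingers":0}]' 40
python3 - <<'E'
from h import *
s=monitor.read_state(); print(s['eef_pos'],s['eef_rot'],s["wrist_force"])
c=optics.camera("wrist"); c["s"]=s; np.save("wr.npy",c,allow_pickle=True)
crop(c,280,80,540,260,3,"wr6c")
c=optics.camera("scene"); crop(c,260,160,420,260,4.9,"sc6c")
E
```

```text
clock: 9.25
eef_pos: [600.3, -131.5, 134.4]
eef_rot: [-1.571, -0.002, -0.139]
wrist_force: [-0.6, -0.5, -1.4]
finger_gap: 23.7
[ 600.28074099 -131.5356497   134.39184302] [-1.57053917 -0.00173578 -0.13932571] [-0.6099269  -0.46294383 -1.35186587]
```

View pics/wr6c.png

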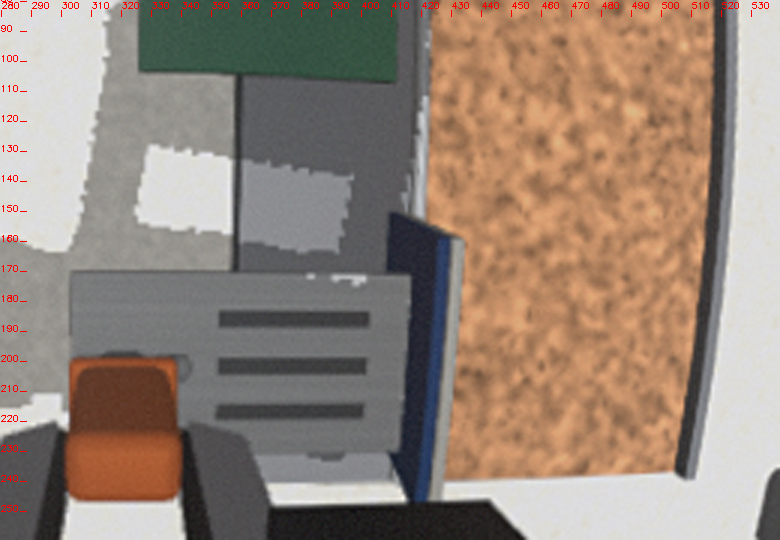

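View pics/sc6c.png

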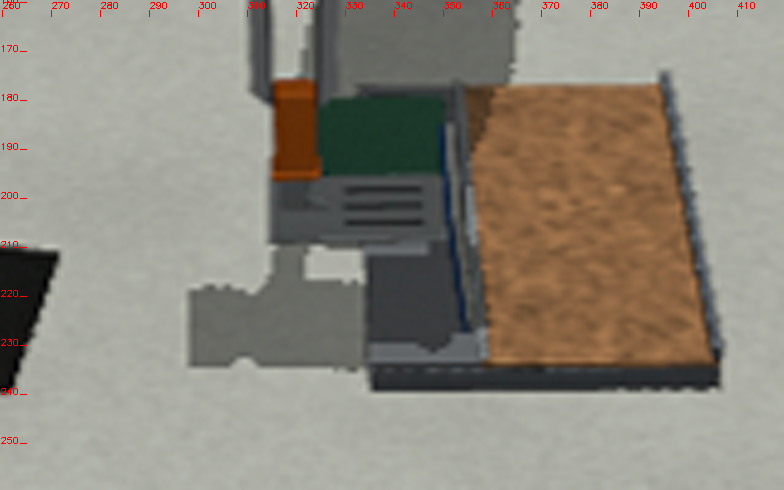

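The tile is nearly upright, leaning on the blade tip at the ridge. I'll push it over.

```bash

python3 -m creep '[{"tx":0,"ty":-0.005,"tz":0.025,"turn":0,"fingers":0},{"tx":0,"ty":-0.008,"tz":0.05,"turn":0,"fingers":0},{"tx":0,"ty":-0.01,"tz":0.075,"turn":0,"fingers":0},{"tx":0,"ty":-0.01,"tz":0.1,"turn":0,"fingers":0},{"tx":0,"ty":-0.01,"tz":0.125,"turn":0,"fingers":0},{"tx":0,"ty":-0.01,"tz":0.15,"turn":0,"fingers":0},{"tx":0,"ty":0,"tz":0.175,"turn":0,"fingers":0},{"tx":0,"ty":0.01,"tz":0.2,"turn":0,"fingers":0},{"tx":0,"ty":0.01,"tz":0.2,"turn":0,"fingers":0},{"tx":0,"ty":0.01,"tz":0.2,"turn":0,"fingers":0}]' 40
python3 - <<'E'
from h import *
s=monitor.read_state(); print(s['eef_pos'],s['eef_rot'],s["wrist_force"])
c=optics.camera("wrist"); c["s"]=s; np.save("wr.npy",c,allow_pickle=True)
crop(c,280,80,540,260,3,"wr7c")
c=optics.camera("scene"); crop(c,260,160,420,260,4.9,"sc7c")
E
```

```text
clock: 10.35
eef_pos: [605.6, -92.5, 132.0]
eef_rot: [-1.571, -0.001, -0.14]
wrist_force: [-0.7, 0.7, -1.3]
finger_gap: 23.3
[605.59521081 -92.50095637 131.95626085] [-1.57070165e+00 -1.09340451e-03 -1.39551268e-01] [-0.74949458  0.71726935 -1.27959172]
```

View pics/wr7c.png

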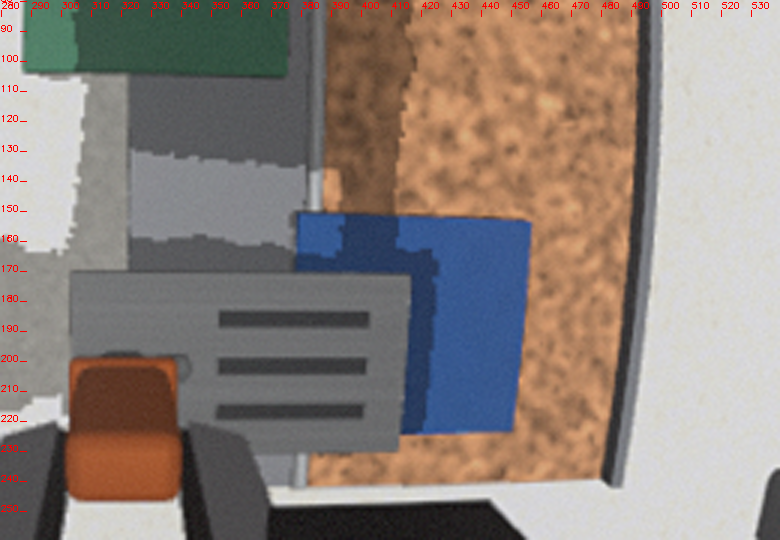

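View pics/sc7c.png

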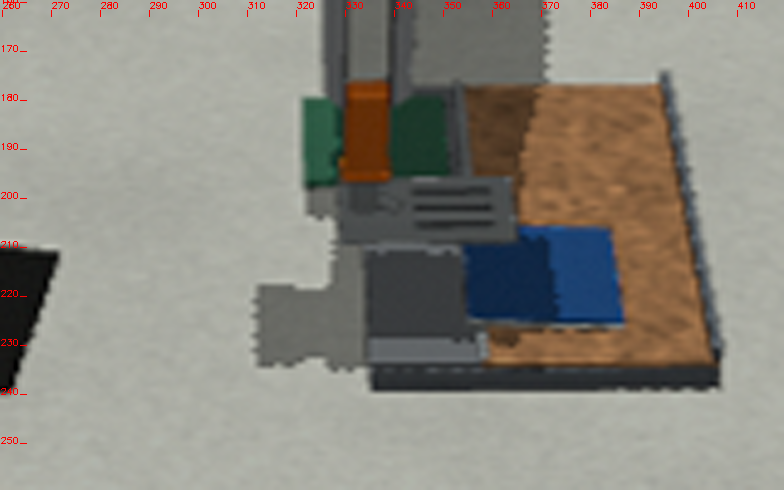

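The tile is now blue side up on the cork, with its near edge around the ridge at (378–382, 150–230). I'll draw the blade back and check the tilt.

```bash

python3 -m creep '[{"tx":0,"ty":-0.02,"tz":-0.1,"turn":0,"fingers":0},{"tx":0,"ty":-0.02,"tz":-0.25,"turn":0,"fingers":0},{"tx":0,"ty":-0.02,"tz":-0.4,"turn":0,"fingers":0},{"tx":0,"ty":-0.02,"tz":-0.55,"turn":0,"fingers":0},{"tx":0,"ty":-0.02,"tz":-0.7,"turn":0,"fingers":0},{"tx":0,"ty":-0.02,"tz":-0.75,"turn":0,"fingers":0},{"tx":0,"ty":-0.02,"tz":-0.75,"turn":0,"fingers":0},{"tx":0,"ty":-0.02,"tz":-0.75,"turn":0,"fingers":0}]' 40
python3 - <<'E'
from h import *
s=monitor.read_state(); print(s['eef_pos'],s['eef_rot'],s["wrist_force"])
c=optics.camera("wrist"); c["s"]=s; np.save("wr.npy",c,allow_pickle=True)
crop(c,380,100,560,240,4.4,"wr8c")
for n in("top","scene"):
    c=optics.camera(n); P=cloud(c); f=c["frame"].astype(int)
    m=(f[...,2]>1.6*f[...,0])&(f[...,2]>90)&(abs(P[...,0]-600)<80)&(abs(P[...,1]-20)<90)
    m=cv2.erode(m.astype(np.uint8),np.ones((3,3)))>0
    Q=P[m]; ce=Q.mean(0); A=np.column_stack([Q[:,:2]-ce[:2],np.ones(len(Q))]); k=np.linalg.lstsq(A,Q[:,2],rcond=None)[0]
    print(n,len(Q),ce.round(1),"tilt deg",np.degrees(np.arctan(np.hypot(k[0],k[1]))).round(1),k.round(3))
    if n=="scene": crop(c,310,160,420,260,6,"sc8c")
    st=np.array([554.8,-19.1]); a=np.radians(82.1); X=np.array([np.cos(a),np.sin(a)]);Y=np.array([-X[1],X[0]])
    print((ce[:2]-st)@X,(ce[:2]-st)@Y)
E
```

```text
clock: 11.25
eef_pos: [584.8, -240.5, 136.0]
eef_rot: [-1.57, -0.001, -0.14]
wrist_force: [0.2, 1.3, -1.6]
finger_gap: 23.1
[ 584.84838716 -240.50425448  136.04326455] [-1.57044765e+00 -1.25449524e-03 -1.39736280e-01] [ 0.17048374  1.26614506 -1.55576781]
top 0 [nan nan nan] tilt deg 0.0 [0. 0. 0.]
nan nan
scene 476 [621.    7.7  33.9] tilt deg 3.6 [ 0.    -0.062 33.892]
35.65844408883297 -61.89190412064348<stdin>:9: RuntimeWarning: Mean of empty slice.
  ret = um.true_divide(
```

View pics/wr8c.png

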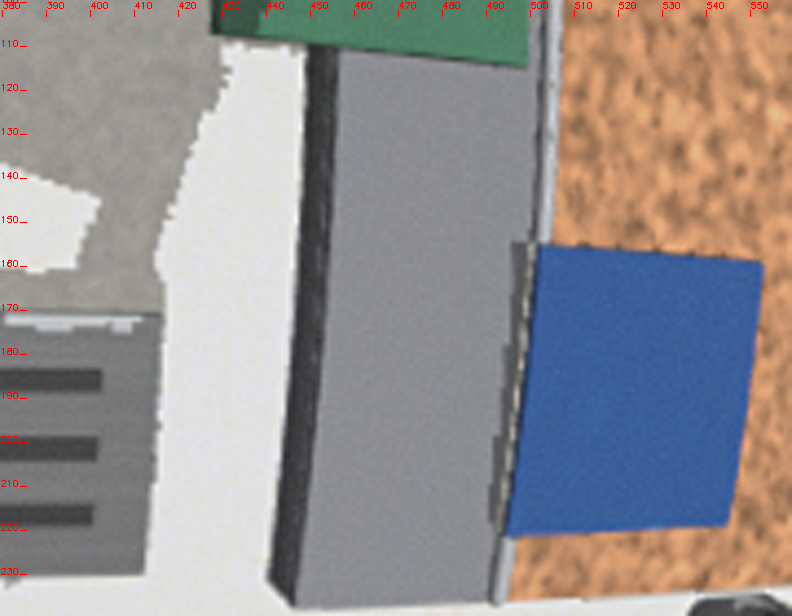

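View pics/sc8c.png

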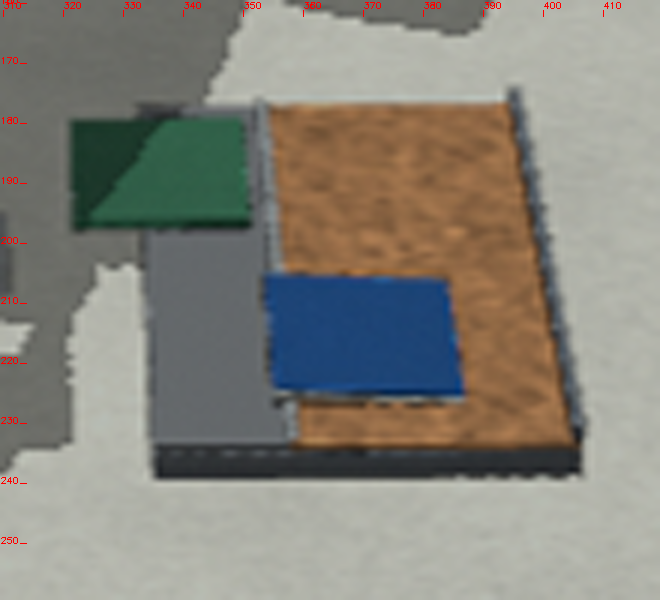

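The tile rests at stand x about 36 mm, y -62 mm, tilted 3.6° with its edge on the ridge, so it's well inside the limits. I'll return the spatula now.

```bash

python3 -m creep '[{"tx":-0.01,"ty":0,"tz":-0.12,"turn":0.006,"fingers":0},{"tx":-0.03,"ty":0,"tz":-0.27,"turn":0.014,"fingers":0},{"tx":-0.05,"ty":0,"tz":-0.42,"turn":0.024,"fingers":0},{"tx":-0.07,"ty":0.05,"tz":-0.57,"turn":0.034,"fingers":0},{"tx":-0.087,"ty":0.15,"tz":-0.7,"turn":0.036,"fingers":0},{"tx":-0.087,"ty":0.25,"tz":-0.725,"turn":0.036,"fingers":0},{"tx":-0.087,"ty":0.35,"tz":-0.725,"turn":0.036,"fingers":0},{"tx":-0.087,"ty":0.36,"tz":-0.725,"turn":0.036,"fingers":0},{"tx":-0.087,"ty":0.36,"tz":-0.725,"turn":0.036,"fingers":0},{"tx":-0.087,"ty":0.36,"tz":-0.725,"turn":0.036,"fingers":0}]' 40
python3 - <<'E'
from h import *
s=monitor.read_state(); print(s['eef_pos'],s['eef_rot'],s["wrist_force"])
c=optics.camera("wrist"); c["s"]=s; crop(c,240,100,440,240,3.9,"wr9c")
c=optics.camera("scene"); crop(c,190,170,300,250,7,"sc9c")
E
```

```text
clock: 12.4
eef_pos: [548.7, -381.2, 65.6]
eef_rot: [-1.571, -0.003, -0.251]
wrist_force: [-0.1, -0.8, -0.6]
finger_gap: 23.1
[ 548.65803224 -381.1962885    65.60340172] [-1.57119116 -0.0030987  -0.25097852] [-0.13449344 -0.79307747 -0.62053141]
```

View pics/wr9c.png

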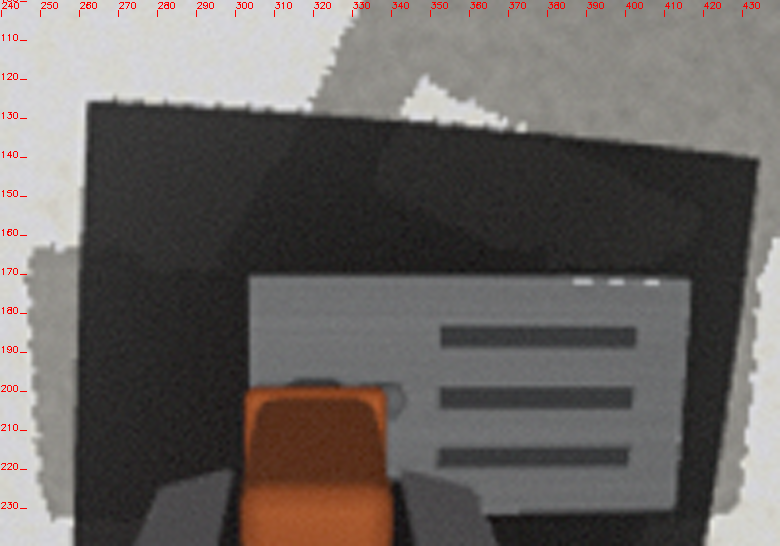

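View pics/sc9c.png

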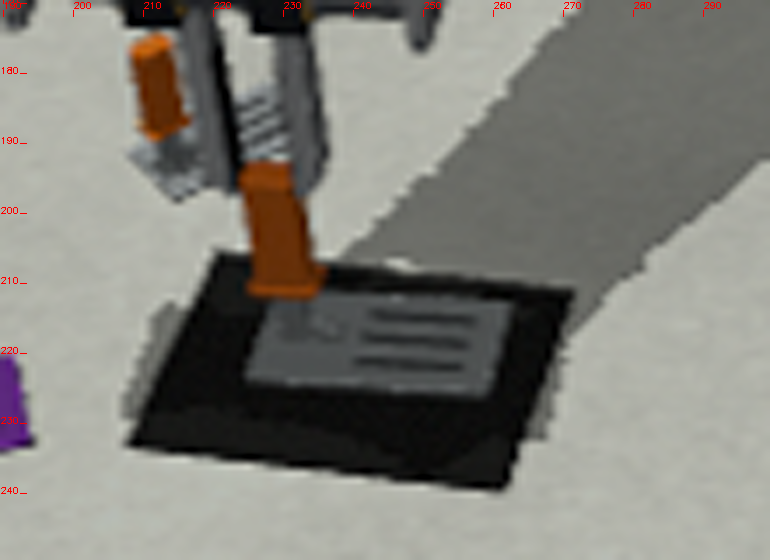

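The wrist view matches the one at the grasp, so the spatula hasn't slipped. It's above the mat, so I'll lower it 13.6 mm.

```bash

python3 -m creep '[{"tx":0,"ty":0.03,"tz":0,"turn":0,"fingers":0},{"tx":0,"ty":0.05,"tz":0,"turn":0,"fingers":0},{"tx":0,"ty":0.06,"tz":0,"turn":0,"fingers":0},{"tx":0,"ty":0.068,"tz":0,"turn":0,"fingers":0},{"tx":0,"ty":0.068,"tz":0,"turn":0,"fingers":0},{"tx":0,"ty":0.068,"tz":0,"turn":0,"fingers":0}]' 40
```

```text
clock: 13.1
eef_pos: [548.5, -381.4, 51.9]
eef_rot: [-1.571, -0.003, -0.251]
wrist_force: [-0.6, 1.4, -1.7]
finger_gap: 23.1
```

```bash

python3 -m creep '[{"tx":0,"ty":0,"tz":0,"turn":0,"fingers":30},{"tx":0,"ty":0,"tz":0,"turn":0,"fingers":40},{"tx":0,"ty":0,"tz":0,"turn":0,"fingers":60},{"tx":0,"ty":0,"tz":0,"turn":0,"fingers":80},{"tx":0,"ty":0,"tz":0,"turn":0,"fingers":90},{"tx":0,"ty":0,"tz":0,"turn":0,"fingers":90},{"tx":0,"ty":0,"tz":0,"turn":0,"fingers":90},{"tx":0,"ty":0,"tz":0,"turn":0,"fingers":90},{"tx":0,"ty":0,"tz":0,"turn":0,"fingers":90},{"tx":0,"ty":0,"tz":0,"turn":0,"fingers":90}]'
python3 -m creep '[{"tx":0,"ty":-0.1,"tz":0,"turn":0,"fingers":90},{"tx":0,"ty":-0.2,"tz":0,"turn":0,"fingers":90},{"tx":0,"ty":-0.35,"tz":0,"turn":0,"fingers":90},{"tx":0,"ty":-0.5,"tz":0,"turn":0,"fingers":90},{"tx":0,"ty":-0.6,"tz":0,"turn":0,"fingers":90},{"tx":0,"ty":-0.6,"tz":0,"turn":0,"fingers":90},{"tx":0,"ty":-0.6,"tz":0,"turn":0,"fingers":90},{"tx":0,"ty":-0.6,"tz":0,"turn":0,"fingers":90}]'
python3 - <<'E'
from h import *
s=monitor.read_state(); print(s['eef_pos'],s['eef_rot'],s["wrist_force"])
c=optics.camera("wrist"); c["s"]=s;  np.save("wr.npy",c,allow_pickle=True); cv2.imwrite("pics/wr10.png",c["frame"][:,:,::-1])
c=optics.camera("scene"); crop(c,190,140,510,260,2.5,"sc10c")
E
```

```text
clock: 14.1
eef_pos: [548.5, -381.4, 51.9]
eef_rot: [-1.571, -0.003, -0.251]
wrist_force: [-0.7, -0.0, 0.2]
finger_gap: 89.8
clock: 14.9
eef_pos: [547.7, -380.9, 170.2]
eef_rot: [-1.57, -0.001, -0.251]
wrist_force: [-0.4, 1.2, -0.2]
finger_gap: 90.2
[ 547.71714992 -380.90559796  170.15644526] [-1.57026953e+00 -8.52381638e-04 -2.51246174e-01] [-0.44176209  1.17857475 -0.24715617]
```

View pics/wr10.png

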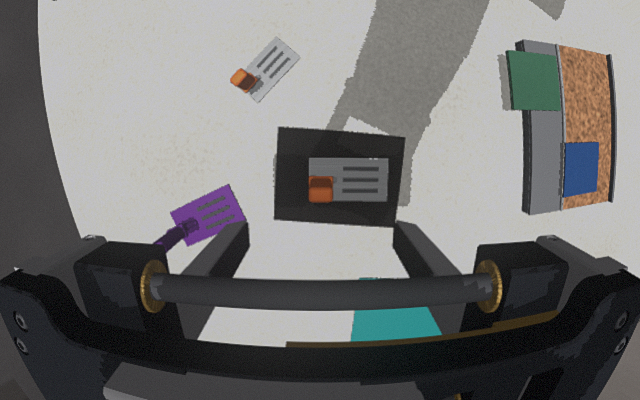

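View pics/sc10c.png

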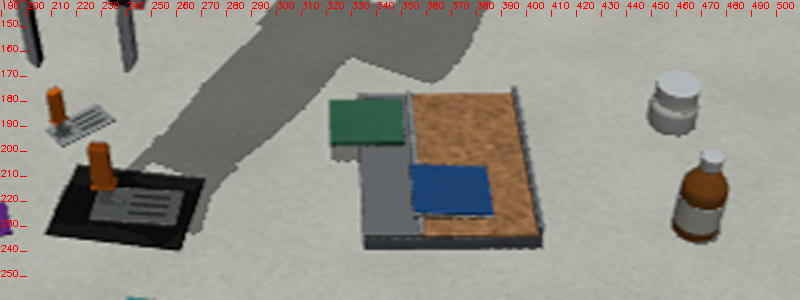

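The spatula stands upright on the mat at (101,165) in the crop and the gripper is clear of it. The white tile lies blue side up, and the green tile, jar and bottle look undisturbed. I'm handing in the job.

```bash
python3 -c "
from cell import manip
print(manip.sign_off())"
```

```text
the job is handed in; nothing more can be done
None
```

The white tile is turned over and lies blue side up on the cork. The spatula is standing on its black mat with the gripper open and clear. I handed the job in at about 15 s, and it reports no verdict.

I gripped the orange-handled spatula and slid its blade under the tile's overhang. I then levered the tile up in an arc about the ridge and pushed it over.

- **Tile:** the last measurement puts its centre about 36 mm beyond the ridge and 62 mm from the stand's mid-line. It is tilted 3.6° because its near edge still rests on the ridge. That is inside the 10° limit, so I didn't nudge it further. The measurement comes from the scene camera only, because the same check on the top camera found no tile pixels.
- **Spatula:** it did not slip in the grip and was released about 25 mm from the mat's centre. The last pictures show it upright.
- **Robot contact:** the fingers and arm stayed clear of the tile in every picture I took. The wrist force never read above a few newtons.
- **Bystanders:** the green tile, jar and bottle look unmoved in the last scene picture. I judged that by eye and did not measure it.

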